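Feed a substrate plate under the coater guard with a push stick

TASK

Pick up the orange push stick from its rubber mat and, with its nose behind the aluminium plate, slide the plate through the low opening of the coating machine's guard until it presses the red sprung end stop back about 5 mm; hold it there for half a second, without ever driving the stop near the end of its travel or forcing the plate. Then draw the stick out and lay it flat back on its mat, leaving the plate resting against the stop. Keep fingers off the plate and out of the guard, and leave the other things on the bench alone.

Things in the scene. Friction and masses are not known exactly. Their poses are not given: they have to be found in the camera images.
- machine: Blue bench machine 260 (its x) x 460 (its y) mm, fixed. Origin on the bench under its middle, z up. Blue deck 90 mm, black bed 100 mm above the bench; bed 150 mm wide, y -225 to +225 mm. The plate is fed over the line x = 0 along the machine's own -y. A lane 64 mm wide (x -32 to 32 mm) with side walls runs from y = 0 to -215 mm.
- entry (a point): Middle of the guard opening, on the bed, at the machine's x = 0, y = 0 (axes as the machine). Clear guard from here on along -y, underside 22 mm over the bed. Frame with cross bar and two micrometer heads 104 mm above the bed at y -12 to 0. Before it, two fences 12 mm high funnel from a 92 mm gap at y = 53 mm to the lane.
- bar (a point): Point on the bed below a sprung steel hold-down bar across the lane under the guard (machine y = -105 mm), 28 mm thick, 8 mm above the bed. The plate front lifts it 2 mm by being pushed; it then presses down with about 3 N and the plate drags (some 4 to 10 N to push, it varies). This drag also keeps the plate in place afterwards.
- plate: Aluminium plate, white top, 60 (its x) x 100 (its y) x 10 mm, about 160 g, loose on the bed before the fences, long side about along the lane (up to 8 mm off the lane line, turned up to 0.1 rad). Origin at the centre of its underside, z up; its rear edge, to be pushed, is 50 mm from the origin on its +y side.
- push_stick: Orange push stick, 130 g: blade 9 mm thick, 26 wide; square nose 40 wide. Origin on the underside below the middle of the grip fin; x points to the nose, its face 170 mm from the origin; tail 37 mm behind. Fin 50 long (x), 18 wide (y), top (black) 50 mm above the underside: grip it across its width from above. The blade fits under the guard; fin and hand do not.
- mat: Flat black rubber mat, 280 (its x) x 110 (its y) x 4 mm, fixed on the bench, origin at the centre of its underside. The stick lies on it at the start, about along the mat's x, nose to +x, and must lie flat on it at the end (the stick's origin over the mat).
- end_stop (a joint): Red sprung end stop across the lane, beyond the bar: how far it is pushed back along the feed, m. 0 = untouched; spring 1.5 N per mm; hard end at 0.014. Its untouched face lies somewhere between machine y = -150 and -182 mm (adjustable, differs each time, not reported).
- jar: Amber jar with lid, 58 mm diameter, 100 mm tall, a bystander on the bench. Origin at the centre of its underside.
- screwdriver: Small screwdriver about 120 mm long lying on the bench, a bystander. Its x points along the shaft to the tip.
- rack: Grey plastic rack with slots, 130 x 160 x 40 mm, a bystander on the bench. Origin at the centre of its underside.
Mind the look-alikes: they are no part of the job. Of the things that look like the push_stick, the middle-sized one is meant.

How it is judged:
By the outcome, as a careful person would: the job done as asked, in the order asked, and still so for the second after the job is handed in, with the robot touching nothing.
It also fails if it takes over 72 s, if anything falls off the work surface, if the arm or the gripper's body presses on something with over 40 N, if the wrist force passes 120 N, or if a joint passes its speed limit or range.

ROBOT

A 6-joint arm with a two-finger parallel gripper is mounted at the origin on the work surface. World frame = base frame: x ahead of the robot, y to its left, z up, the work surface at z = 0. Lengths are in mm, angles in rad, forces in N, time in s.
With the tool pointing down it reaches from about 275 to 750 mm from the base axis. Payload 10.2 kg.
Tool frame: the origin (TCP) lies at the very end of the fingers, on their centre line; the grasp point (between the pads) lies 19 mm behind it (ctrl.hold_point_z is the distance from the TCP to the grasp point, in mm); z points along the fingers, y is the direction in which the jaws open and shut (so a half turn about z gives the same grasp; the last joint's range is limited). The gripper opens to 85 mm and grips with 20 to 120 N. Pads are 22 mm wide; open, the fingers measure 114 mm over their backs; the gripper's body (76 mm by 85 mm) begins 54 mm behind the grasp point. The pads swing forward as they close: fully open they stand 13 mm farther back than shut.
Start: joints at [1.048, 0.313, 1.498, -0, 1.331, -0.223], TCP at [155.061, 501.585, 231.294] pointing down, gripper open.
Joint ranges: [-2.94, 2.94], [-0.97, 2.17], [0.19, 2.56], [-1.23, 4.37], [0.02, 3.11], [-2.88, 2.88]. Speed limits (rad/s): [2.39, 2.39, 3.01, 3.14, 3.14, 3.14].

INTERFACE

Orientations are given as a unit quaternion [w, x, y, z].
In Python, from rig import readout, cams, workorder, spotter, ctrl gives the robot as it stands.
- The arm moves only by the tool step_arm, never from a script. Its argument "plan" is text: rows parted by semicolons, each of 5 numbers parted by spaces: the shift along the tool's x, y, z in cm, then the turn about the tool's z in degrees, then the opening in per cent of the stroke, from 0 (shut) to 100 (fully open). In form: x y z twist gripper; .... A call has 1 to 10 rows; each row is the pose to reach, as a shift and turn from the pose commanded when the call began, along the tool's axes at that moment; what a row does not reach only later rows make up. A row lasts 1/10 s, in which the tool goes at most 50 mm and 8.59 degrees, less where a joint would pass 70% of its speed; a pose out of reach is approached as far as the arm can. A call with a gripper value outside its range is refused whole. The fingers move at their own pace and stop on an object; "grip_force" is the grip in N (left out, the last holds). Time passes only in rows, so rows that repeat a pose let the fingers close. It gives the time, the measured TCP pose, the force and the opening at its end, in the units of the state.
- readout.sense(): the state, without advancing time (a new reading comes with each control period).
- cams.capture(name): name is "side" or "top" or "wrist"; returns (picture, depth): 384x512x3 uint8, red, green, blue; 384x512 float32, mm along the optical axis (not along the pixel's ray), 0 where there is no reading.
- cams.camera_info(name): a dict with "vfov" (degrees; the focal length in pixels is half the picture's height over the tangent of half this angle, whatever the lens; pixels are square), "cx", "cy" (the principal point, pixels), "rvec" (rotation vector, rad) and "tvec" (3), from world to camera coordinates, as OpenCV has them. Camera axes: x right, y down, z forward; pixel columns grow to the right and rows downward; lengths in mm; the calibration is good to about 2 mm. A picture is of the moment at which its call begins: read the wrist's pose just before it. camera_info takes no time and is no camera call; for the wrist camera it gives the pose at the moment of the call.
- workorder.finish_job(): hands the job in, once; it reports no verdict.
Trained networks look in the newest picture that a camera, given by its name, has taken for a name from the list of things; names that differ only in an ending like _2 or _b are one class to them, and where a whole thing is asked for, a point or a joint stands for the part that bears it (a point fixed in the world has none). Each returns a list of dicts, best first, with "conf" (0 to 1); they miss things now and then, are a little off and sometimes report something else, mostly with a low value. They report only what shows in the picture. A call takes as long as a camera call. They do not tell look-alikes from the thing itself.
- spotter.regions_of(camera, target): "pixels" (384x512 bool, what is visible of it) and "extent" ([centre column, centre row, width, height] in pixels, round what is visible of it).
The state is a dict: "time_s": time; "joints": joint angles; "dq": joint speeds; "tau": joint torques, N m; "eef_pos": TCP position; "ee_rot": TCP orientation; "force": force on the tool from outside, world axes, zero at the start; "wrist_torque": the same for the moment, N m; "grip_width": opening from 0.0 (shut) to 1.0 (fully open).
Only numpy, scipy, OpenCV 4.12 (cv2) and the standard library are available. Lean on these libraries where they do the work, as an engineer would, in place of code of your own. Each camera call takes 0.05 s, during which the arm holds its last target. There are 200 camera calls.

## Working session

There is one attempt and no reset: what is moved stays moved. The work goes in short steps, Python scripts to look and compute and a tool call to move; the robot and the scene stay as the last step left them, time stands still between calls to the robot, and variables do not carry over. Pictures are saved under pics/ and viewed, about 8 in all and at most 12, crops included, and the job is handed in when it is done.

Besides the shell and the picture viewer there is one more tool, called as a command line: name --argument value ..., lists and objects as JSON in quotes. step_arm: Moves the arm, as the interface text tells. Its arguments: {"type":"object","properties":{"plan":{"type":"string"},"grip_force":{"type":"number"}},"required":["plan"]}

```bash
mkdir -p pics; cat > h.py <<'E'
import numpy as np, cv2
from rig import readout, cams, workorder, spotter, ctrl
def K(n):
    i=cams.camera_info(n); f=192/np.tan(np.radians(i['vfov'])/2)
    R=cv2.Rodrigues(np.array(i['rvec'],float))[0]; return f,i['cx'],i['cy'],R,np.array(i['tvec'],float).reshape(3)
def world(n,uv,d):
    f,cx,cy,R,t=K(n); uv=np.atleast_2d(uv); d=np.atleast_1d(d)
    c=np.c_[(uv[:,0]-cx)/f*d,(uv[:,1]-cy)/f*d,d]; return (c-t)@R
def cloud(n,dep):
    v,u=np.mgrid[:384,:512]; P=world(n,np.c_[u.ravel(),v.ravel()],dep.ravel()).reshape(384,512,3); P[dep==0]=np.nan; return P
def px(n,p):
    f,cx,cy,R,t=K(n); c=R@np.array(p,float)+t; return f*c[0]/c[2]+cx,f*c[1]/c[2]+cy
def save(n,img): cv2.imwrite('pics/'+n,img[...,::-1])
E
python3 - <<'E'
from h import *
s=readout.sense(); print({k:np.round(v,3) for k,v in s.items()}, ctrl.hold_point_z)
for n in ['top','side']:
    im,d=cams.capture(n); np.savez(n,im=im,d=d); save(n+'0.png',im); P=cloud(n,d)
    print(n,np.round(K(n)[0]),-K(n)[3].T@K(n)[4])
    for t in ['push_stick','plate','machine','mat','end_stop','jar','screwdriver','rack']:
        for r in spotter.regions_of(n,t)[:4]:
            m=r['pixels']; q=P[m]; print(t,round(r['conf'],2),np.round(r['extent']),m.sum(),np.round(np.nanmedian(q,0)),np.round(np.nanmax(q[:,2])))
            np.save(f'm_{n}_{t}_{int(r["extent"][0])}',m)
E
```

```text
{'time_s': np.float64(0.0), 'joints': array([ 1.048,  0.313,  1.498, -0.   ,  1.331, -0.223]), 'dq': array([ 0.001,  0.   ,  0.   , -0.001,  0.001, -0.001]), 'tau': array([-1.0000e-03, -4.1227e+01, -2.5973e+01, -0.0000e+00,  4.0000e-03,
       -0.0000e+00]), 'eef_pos': array([154.913, 501.355, 230.741]), 'ee_rot': array([-0.   ,  0.149,  0.989, -0.001]), 'force': array([ 0.602,  0.82 , -0.489]), 'wrist_torque': array([-0.045, -0.004,  0.001]), 'grip_width': np.float64(1.004)} 18.700000000000003
top 409.0 [ 227.39137092  -28.27803851 1317.33130727]
push_stick 0.81 [140. 284.  80.  49.] 993 [172. 323.  13.] 74.0
push_stick 0.64 [158. 174.  18.  67.] 570 [524. 296.  14.] 60.0
push_stick 0.63 [ 94. 204.  12.  46.] 281 [420. 484.   8.] 38.0
plate 0.92 [240. 165.  33.  25.] 648 [540.  17. 110.] 118.0
machine 0.56 [298. 150. 206. 113.] 16141 [ 552. -172.  100.] 270.0
mat 0.67 [158. 179.  42.  87.] 2268 [505. 287.   4.] 56.0
jar 0.56 [169. 106.  22.  27.] 409 [733. 253.  91.] 108.0
screwdriver 0.52 [399. 243.  10.  20.] 138 [ 315. -482.   23.] 32.0
rack 0.83 [416. 181.  53.  47.] 2080 [ 531. -565.   10.] 262.0
side 471.0 [  196.83769422 -1158.89744794   943.31629641]
push_stick 0.97 [258. 158.  53.  11.] 423 [486. 283.  12.] 56.0
push_stick 0.64 [222. 133.  36.  11.] 175 [399. 477.   5.] 38.0
push_stick 0.58 [160. 165.  40.  45.] 641 [153. 261.  12.] 68.0
push_stick 0.25 [250. 158.  77.  34.] 612 [480. 283.   2.] 99.0
plate 0.57 [277. 175.  22.  20.] 338 [531.  21. 108.] 173.0
machine 0.86 [314. 217. 167. 124.] 11872 [ 534. -282.  110.] 267.0
machine 0.53 [278. 175.  20.  24.] 295 [533.  18. 108.] 173.0
mat 0.63 [251. 160.  78.  32.] 662 [499. 285.   2.] 102.0
jar 0.68 [314. 146.  19.  32.] 438 [741. 234.  59.] 101.0
screwdriver 0.84 [255. 337.  46.  14.] 370 [ 326. -495.   18.] 29.0
rack 0.97 [342. 345.  73.  72.] 4128 [ 533. -560.   18.] 44.0
```

```bash
python3 - <<'E'
from h import *
a=np.load('top.npz');im=a['im']; c=cv2.resize(im[80:350,60:460],(800,540),interpolation=cv2.INTER_CUBIC); save('topc.png',c)
P=cloud('top',a['d'])
for u in (140,158,94):
    m=np.load(f'm_top_push_stick_{u}.npy'); q=P[m]; 
    r=cv2.minAreaRect(q[:,:2].astype(np.float32)); print(u,np.round(r[0]),np.round(r[1]),r[2], 'z',np.round(np.nanpercentile(q[:,2],[5,50,95,99])))
    f=q[q[:,2]>np.nanmax(q[:,2])-15]; print(' fin',np.round(f.mean(0)),cv2.minAreaRect(f[:,:2].astype(np.float32)))
m=np.load('m_top_plate_240.npy');q=P[m];print(cv2.minAreaRect(q[:,:2].astype(np.float32)))
h=P[...,2]; mm=(h>80)&(h<96); q=P[mm&(np.abs(P[...,0]-550)<180)&(P[...,1]<150)&(P[...,1]>-450)];print('deck',cv2.minAreaRect(q[:,:2].astype(np.float32)))
E
```

```text
140 [168. 328.] [268.  50.] 59.664024353027344 z [ 7. 13. 67. 70.]
 fin [132. 250.  65.] ((132.26968383789062, 249.59278869628906), (65.86714935302734, 24.31300926208496), 63.42503356933594)
158 [525. 302.] [209.  38.] 7.777461051940918 z [ 9. 14. 56. 58.]
 fin [460. 286.  54.] ((459.608154296875, 287.01959228515625), (51.729896545410156, 19.335050582885742), 8.923211097717285)
94 [427. 487.] [ 24. 139.] 89.3000259399414 z [ 2.  8. 36. 38.]
 fin [381. 484.  33.] ((380.96697998046875, 485.22137451171875), (12.280413627624512, 32.934051513671875), 89.32128143310547)
((540.9867553710938, 14.502784729003906), (60.731956481933594, 98.18373107910156), 10.406716346740723)
deck ((559.4553833007812, -93.79794311523438), (265.0157470703125, 466.5810546875), 5.913514137268066)
```

View pics/topc.png

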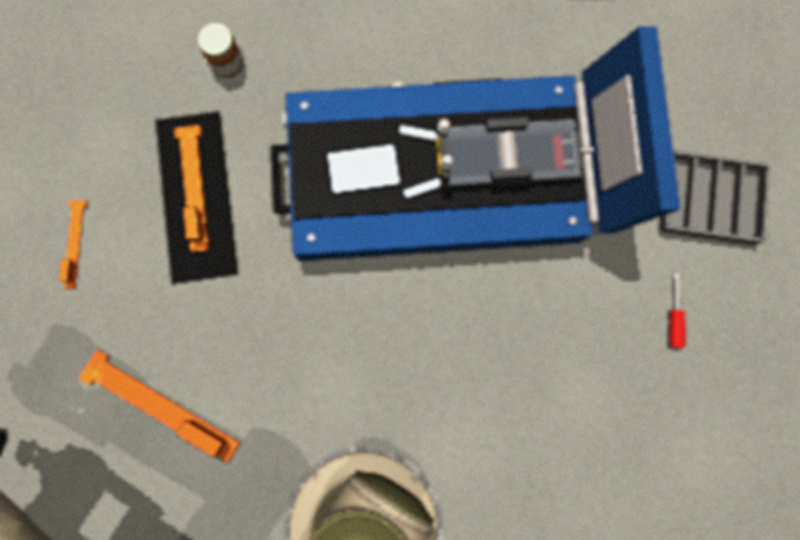

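The meant stick is at crop pixel (190,190), on the black mat and about 209 mm long. The look-alikes are the large one at (160,405), 268 mm, and the small one at (72,245), 139 mm. The plate is at (363,168). The red stop is at (563,150). I'll hover over the stick on the mat for a close check.

step_arm --plan "-35.5 -11.5 0 -25 100;-35.5 -11.5 0 -25 100;-35.5 -11.5 0 -25 100;-35.5 -11.5 0 -25 100;-35.5 -11.5 0 -25 100;-35.5 -11.5 0 -25 100;-35.5 -11.5 0 -25 100;-35.5 -11.5 0 -25 100;-35.5 -11.5 0 -25 100;-35.5 -11.5 0 -25 100"

```text
time_s: 1.9
eef_pos: [460.5, 286.5, 231.0]
ee_rot: [-0.0, -0.067, 0.998, 0.0]
force: [-0.9, -0.0, -0.6]
grip_width: 0.996
```

```bash
cat >> h.py <<'E'
def tool():
    from scipy.spatial.transform import Rotation as Ro
    s=readout.sense(); w=s['ee_rot']; R=Ro.from_quat([w[1],w[2],w[3],w[0]]).as_matrix()
    return np.array(s['eef_pos']),R,np.degrees(np.arctan2(R[1,1],R[0,1])),s
def goto(p,yang=None,from_=None):
    P,R,y,s=tool()
    print('t',s['time_s'],'TCP',P.round(1),'yang',round(y,2),'F',np.round(s['force'],1),'g',round(float(s['grip_width']),3),'q6',round(s['joints'][5],2))
    print('  shift cm',np.round(R.T@(np.array(p)-P)/10,2),'twist',None if yang is None else round(-(yang-y),2))
E
python3 - <<'E'
from h import *
goto([460,287,150],98.5)
f,cx,cy,R,t=K('wrist'); print('cam',-R.T@t,'axis',R[2])
im,d=cams.capture('wrist'); np.savez('wrist',im=im,d=d); save('w1.png',im); P=cloud('wrist',d)
for r in spotter.regions_of('wrist','push_stick')[:3]:
    m=r['pixels'];q=P[m];q=q[~np.isnan(q[:,0])]; print(r['conf'],r['extent'],np.round(np.percentile(q[:,2],[5,50,95])))
    for lo,hi in((42,62),(8,20)):
        s=q[(q[:,2]>lo)&(q[:,2]<hi)]; print(lo,len(s),np.round(s.mean(0),1),np.median(s[:,2]),cv2.minAreaRect(s[:,:2].astype(np.float32)))
E
```

```text
t 1.9 TCP [460.5 286.5 231. ] yang 97.74 F [-0.9 -0.  -0.6] g 0.996 q6 -1.37
  shift cm [0.04 0.06 8.1 ] twist -0.76
cam [376.96651997 275.39863741 372.75348881] axis [ 0.32259445  0.04485802 -0.94547373]
0.89 [417.0, 159.1, 61.3, 114.5] [ 2.  6. 35.]
42 0 [nan nan nan] nan ((0.0, 0.0), (0.0, 0.0), 0.0)
8 170 [380.9 479.4  14. ] 14.201797444718586 ((393.78973388671875, 479.4436340332031), (60.60001754760742, 3.0049123764038086), 1.154253363609314)
0.87 [258.7, 208.5, 28.6, 143.4] [11. 13. 54.]
42 749 [457.9 286.3  53. ] 53.13769018041571 ((459.16302490234375, 286.45904541015625), (51.074974060058594, 18.89322280883789), 9.730561256408691)
8 2111 [538.9 300.2  12.3] 12.342594967828832 ((524.181884765625, 299.8751220703125), (207.93727111816406, 37.96495819091797), 8.150018692016602)
0.59 [411.4, 4.3, 16.1, 7.7] [ 1.  6. 12.]
42 0 [nan nan nan] nan ((0.0, 0.0), (0.0, 0.0), 0.0)
8 12 [257.4 428.8  10.5] 10.768258477896797 ((257.7273254394531, 428.59490966796875), (3.7872674465179443, 2.3278157711029053), 89.83043670654297)<stdin>:8: RuntimeWarning: Mean of empty slice.
  ret = um.true_divide(
  return _methods._mean(a, axis=axis, dtype=dtype,
  ret = ret.dtype.type(ret / rcount)
```

View pics/w1.png

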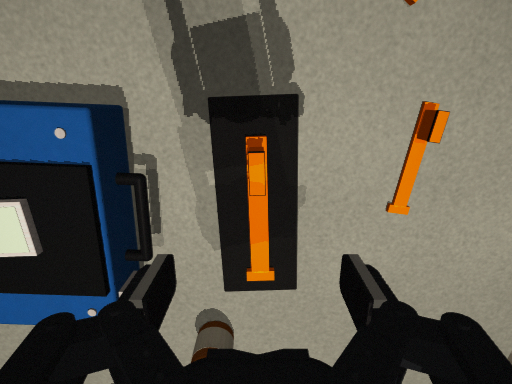

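Pixel (257,173) is the fin of the middle-sized stick, nose at (260,275), on the mat. The small look-alike is at (417,159). Choice confirmed, so I'm grasping it.

step_arm --plan "-0.15 0.1 4 -0.8 100;-0.15 0.1 8 -0.8 100;-0.15 0.1 12 -0.8 100;-0.15 0.1 16 -0.8 100;-0.15 0.1 19 -0.8 100;-0.15 0.1 21 -0.8 100;-0.15 0.1 21 -0.8 100;-0.15 0.1 21 -0.8 0;-0.15 0.1 21 -0.8 0;-0.15 0.1 21 -0.8 0" --grip_force 60

```text
time_s: 3.0
eef_pos: [462.1, 288.5, 22.6]
ee_rot: [0.001, -0.075, 0.997, 0.0]
force: [-0.5, -0.6, -0.3]
grip_width: 0.515
```

step_arm --plan "0 0 0 0 0;0 0 0 0 0;0 0 0 0 0;0 0 0 0 0;0 0 0 0 0" --grip_force 80

```text
time_s: 3.5
eef_pos: [462.0, 288.2, 22.1]
ee_rot: [0.001, -0.075, 0.997, 0.0]
force: [-1.0, -0.4, 6.4]
grip_width: 0.199
```

step_arm --plan "0 0 -2 0 0;0 0 -5 0 0;0 0 -10 0 0;0 0 -15 0 0;-1 -1 -17 8 0;-2 -2 -17 16 0;-3 -3 -17 24 0;-4 -4 -17 32 0;-5.5 -4.8 -17 40 0;-5.5 -4.8 -17 48 0"

```text
time_s: 4.5
eef_pos: [524.4, 247.8, 190.8]
ee_rot: [-0.0, 0.34, 0.94, -0.0]
force: [-0.8, 1.3, -0.8]
grip_width: 0.199
```

step_arm --plan "0 0 0 8 0;0 0 0 16 0;0 0 0 24 0;0 0 0 32 0;0 0 0 40 0;0 0 0 44.5 0;0 0 0 44.5 0;0 0 0 44.5 0;0 0 0 44.5 0"

```text
time_s: 5.4
eef_pos: [523.1, 248.8, 191.2]
ee_rot: [-0.0, 0.668, 0.744, -0.0]
force: [0.2, -0.3, -1.6]
grip_width: 0.202
```

```bash
python3 - <<'E'
from h import *
goto([524,249,150],5.9)
for n in ('wrist','top','side'):
    im,d=cams.capture(n); np.savez(n+'2',im=im,d=d); P=cloud(n,d)
    if n!='side': save(n+'2.png',im)
    for k in ('push_stick','plate'):
      for r in spotter.regions_of(n,k)[:3]:
        m=r['pixels'];q=P[m];q=q[~np.isnan(q[:,0])]
        if len(q)<20: continue
        md=np.median(q[:,2]); s=q[abs(q[:,2]-md)<6]
        a=cv2.minAreaRect(s[:,:2].astype(np.float32))
        print(n,k,round(r['conf'],2),np.round(r['extent']),'z',np.round(np.percentile(q[:,2],[2,50,98]),1),np.round(a[0],1),np.round(a[1],1),round(a[2],1))
E
```

```text
t 5.4 TCP [523.1 248.8 191.2] yang 6.22 F [ 0.2 -0.3 -1.6] g 0.202 q6 0.13
  shift cm [0.01 0.09 4.12] twist 0.32
wrist push_stick 0.65 [258. 266.  48. 176.] z [175.9 221.1 223.2] [522.8 251.2] [19.2 52.6] 6.2
top push_stick 0.57 [195. 158.  54.  18.] z [176.4 182.  186.9] [528.  154.1] [ 39.2 142.7] 10.1
top push_stick 0.54 [ 94. 202.  12.  44.] z [ 1.2  7.5 37.7] [427.7 487.1] [ 26.6 145.3] 88.4
top push_stick 0.45 [104. 265.  10.  12.] z [ 3.8 12.2 17.9] [228.8 440.6] [41.7 26.1] 9.3
side push_stick 0.81 [266. 129.  27.  44.] z [  2.4 180.6 222.1] [535.1 172.3] [ 40. 201.] 3.8
side push_stick 0.69 [160. 165.  43.  41.] z [-0.9 11.7 65.7] [178.9 317.3] [278.   54.5] 63.4
side push_stick 0.49 [220. 133.  35.   8.] z [-3.8  5.2 34.5] [429.4 482.8] [ 47.5 144.6] 83.6
side plate 0.53 [276. 176.  22.  19.] z [ 99.8 108.2 111.7] [540.8  13. ] [ 63.  100.6] 14.2
```

View pics/wrist2.png

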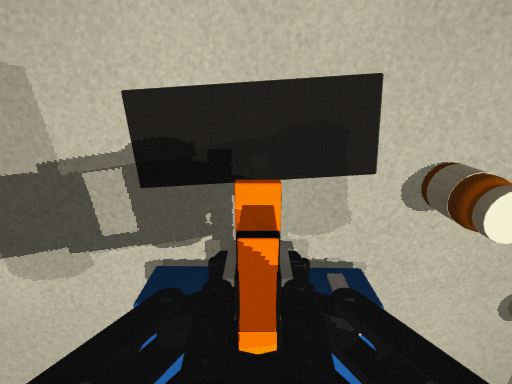

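```bash
python3 - <<'E'
from h import *
a=np.load('top.npz'); im=a['im'].astype(int); P=cloud('top',a['d'])
R_,G,B=im[...,0],im[...,1],im[...,2]; z=P[...,2]
roi=(P[...,0]>380)&(P[...,0]<740)&(P[...,1]<190)&(P[...,1]>-360)
blue=roi&(B>R_+50)&(abs(z-90)<6)
q=P[blue]; print('blue z',np.median(q[:,2]))
r=cv2.minAreaRect(q[:,:2].astype(np.float32)); print(r)
th=np.radians(r[2]) 
def M(q,o,th): d=q[...,:2]-o; c,s=np.cos(th),np.sin(th); return np.stack([d[...,0]*c+d[...,1]*s,-d[...,0]*s+d[...,1]*c],-1)
# bed: 150 wide black, refine by inner blue edges
m=M(P,np.array(r[0]),th)
# per-y edges of blue in x
L=[];
for y in range(-190,200,15):
    s=m[blue&(abs(m[...,1]-y)<8)][:,0]; n=s[s<0];p=s[s>0]
    if len(n)>5 and len(p)>5: L.append((y,n.min(),n.max(),p.min(),p.max()))
L=np.array(L); print(L.round(0)[::4]); print('mean',np.median(L,0).round(1),'slopes',[np.degrees(np.arctan(np.polyfit(L[:,0],L[:,i],1)[0])).round(2) for i in range(1,5)])
bx=m[blue]; print('y ext', np.percentile(bx[:,1],[0.3,99.7]))
w=roi&(im.min(-1)>150)&(z>104)&(z<122); 
mw=m[...,:]; 
lab=cv2.connectedComponentsWithStats(w.astype(np.uint8))
for i in range(1,lab[0]):
    if lab[2][i,4]>15:
        s=m[lab[1]==i]; rr=cv2.minAreaRect(s.astype(np.float32)); print('white',lab[2][i],np.round(rr[0],1),np.round(rr[1],1),round(rr[2],1),'z',np.median(z[lab[1]==i]).round(1))
red=roi&(R_>G+35)&(R_>B+35)&(R_>100); s=m[red]; print('red',len(s),np.percentile(s,[2,50,98],axis=0).round(1),'z',np.median(z[red]))
b=np.load('top2.npz');P2=cloud('top',b['d']); i2=b['im'].astype(int); o=(i2[...,0]>i2[...,2]+80)&(P2[...,2]>170)&(P2[...,2]<195)&(P2[...,1]<260)
s=P2[o]; print('stick',len(s),cv2.minAreaRect(s[:,:2].astype(np.float32)),np.median(s[:,2])); print(M(s,np.array(r[0]),th)[:,1].min())
big=lambda im:cv2.resize(im[100:200,190:370],None,fx=4.4,fy=4.4,interpolation=cv2.INTER_CUBIC)
save('mz.png',big(b['im']))
E
```

```text
blue z 89.89400049812417
((558.2366333007812, -95.43731689453125), (259.9558410644531, 457.9683532714844), 5.5092668533325195)
[[-190. -128.  -75.   78.  130.]
 [-130. -129.  -74.   77.  129.]
 [ -70. -129.  -74.   79.  127.]
 [ -10. -129.  -74.   80.  127.]
 [  50. -129.  -75.   81.  128.]
 [ 110. -130.  -74.   78.  130.]
 [ 170. -129.  -73.   79.  130.]]
mean [  -2.5 -129.3  -74.    78.8  128.7] slopes [np.float64(-0.01), np.float64(0.15), np.float64(0.01), np.float64(-0.06)]
y ext [-224.46137633  226.76996052]
white [348 121   5  20  40] [  78.2 -230. ] [ 9.3 61.6] 88.9 z 106.2
white [351 141   5  15  36] [  21.6 -230.5] [11.2 47.2] 82.9 z 106.2
white [260 143  18   7  65] [43.8 27.1] [54.5 12.3] 75.7 z 112.5
white [224 153  36  23 628] [ -6.8 112.9] [ 60.7 101.8] 4.9 z 110.2
white [353 161   4   9  22] [ -32.  -230.5] [26.5  8.6] 3.3 z 106.3
white [262 170  18   8  66] [-43.1  26.6] [10.9 56.1] 17.2 z 111.1
white [355 179   4  11  21] [ -90.6 -230.3] [ 8.7 30.8] 87.0 z 105.4
red 67 [[ -27.3 -187.1]
 [  -5.  -181.5]
 [  19.7 -175.4]] z 126.53266613815411
stick 508 ((540.79541015625, 67.12139892578125), (39.6236686706543, 327.3175048828125), 3.3480217456817627) 181.9592514782687
0.02882581155120112
```

View pics/mz.png

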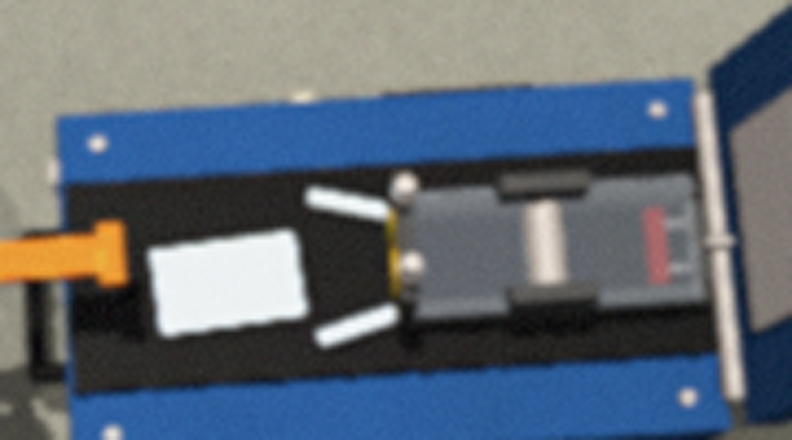

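step_arm --plan "-0.4 -1.2 0 -2 0;-0.8 -2.4 1 -4.2 0;-0.8 -2.4 3 -4.2 0;-0.8 -2.4 5 -4.2 0;-0.8 -2.4 6.5 -4.2 0;-0.8 -2.4 6.5 -4.2 0;-0.8 -2.4 6.5 -4.2 0" --grip_force 100

```text
time_s: 6.55
eef_pos: [500.4, 238.4, 126.8]
ee_rot: [0.0, 0.641, 0.768, 0.0]
force: [-0.5, -0.2, -0.6]
grip_width: 0.192
```

```bash
cat >> h.py <<'E'
O=np.array([558.2,-95.4]); TH=np.radians(5.5)
def w2m(q): d=np.asarray(q)[...,:2]-O; c,s=np.cos(TH),np.sin(TH); return np.stack([d[...,0]*c+d[...,1]*s,-d[...,0]*s+d[...,1]*c],-1)
def m2w(x,y): c,s=np.cos(TH),np.sin(TH); return O+np.array([x*c-y*s,x*s+y*c])
def rep():
    P,R,y,s=tool(); ya=np.radians(y); f=np.array([np.sin(ya),-np.cos(ya)])
    org=P[:2]-2.4*f; nose=org+170*f
    print('t',round(s['time_s'],2),'TCP',P.round(1),'yaw-mach',round(y-5.5,2),'F',np.round(s['force'],1),'origin m',w2m(org).round(1),'nose m',w2m(nose).round(1),'under z',round(P[2]-18.1,1))
def look(tag,z0=95,z1=125,zoom=None):
    im,d=cams.capture('top'); np.savez(tag,im=im,d=d); P=cloud('top',d); i=im.astype(int); m=w2m(P); z=P[...,2]
    lane=(abs(m[...,0])<75)&(m[...,1]<230)&(m[...,1]>-220)
    o=lane&(i[...,0]>i[...,2]+80)&(i[...,1]>i[...,2]+30)&(m[...,1]>30)
    n,l,st,_=cv2.connectedComponentsWithStats(o.astype(np.uint8)); 
    if n>1:
        k=1+np.argmax(st[1:,4]); s=m[l==k]; print('orange nose y',np.percentile(s[:,1],[0,3]).round(1),'x near nose',np.percentile(s[s[:,1]<s[:,1].min()+14][:,0],[3,97]).round(1),'z',np.median(z[l==k]).round(1))
    w=lane&(i.min(-1)>150)&(z>104)&(z<122)
    n,l,st,_=cv2.connectedComponentsWithStats(w.astype(np.uint8))
    for k in range(1,n):
        if st[k,4]>80: s=m[l==k]; rr=cv2.minAreaRect(s.astype(np.float32)); print('white',st[k,4],np.round(rr[0],1),np.round(rr[1],1),round(rr[2],1))
    return im
E
python3 - <<'E'
from h import *
rep(); look('t3')
a=np.load('top.npz');P=cloud('top',a['d']);m=w2m(P); s=P[(abs(m[...,0])<50)&(m[...,1]>233)&(m[...,1]<265)]; print('handle z',np.nanmax(s[:,2]))
E
```

```text
t 6.55 TCP [500.4 238.4 126.8] yaw-mach 4.82 F [-0.5 -0.2 -0.6] origin m [-25.7 340.2] nose m [-11.4 170.8] under z 108.7
orange nose y [170.3 172.5] x near nose [-31.5  12.6] z 116.6
white 624 [ -6.2 113.9] [60.6 99.9] 4.7
handle z 63.47056022250296
```

```bash
cat >> h.py <<'E'
def rows(L):
    "L: (nose x, nose y, psi deg, under z) in machine frame -> rows from the measured pose"
    P,R,y,s=tool(); out=[]
    for nx,ny,ps,z in L:
        a=np.radians(ps); t=np.array([nx,ny])+167.6*np.array([-np.sin(a),np.cos(a)]); w=m2w(*t)
        d=R.T@(np.array([w[0],w[1],z+18.1])-P)/10; out.append(' '.join(f'{v:.2f}' for v in [*d,-(ps+5.5-y)])+' 0')
    print(';'.join(out))
E
python3 - <<'E'
from h import *
L=[(-11,171,4.8,105),(-11,171,4.8,101.5),(-10.7,166,4.7,101.5)]
for k in range(1,8): L.append((-10.5+k*.9,164-5*k,4.7-.5*k,101.5))
rows(L)
E
```

```text
0.02 0.03 0.41 0.02 0;0.02 0.03 0.76 0.02 0;-0.48 0.04 0.76 0.12 0;-1.19 0.24 0.76 0.62 0;-1.70 0.43 0.76 1.12 0;-2.21 0.63 0.76 1.62 0;-2.72 0.82 0.76 2.12 0;-3.23 1.02 0.77 2.62 0;-3.75 1.21 0.77 3.12 0;-4.26 1.40 0.77 3.62 0
```

step_arm --plan "0 0 0.4 0 0;0 0 0.75 0 0;-0.5 0.05 0.75 0.1 0;-1.2 0.25 0.75 0.6 0;-1.7 0.45 0.75 1.1 0;-2.2 0.65 0.75 1.6 0;-2.7 0.8 0.75 2.1 0;-3.2 1 0.75 2.6 0;-3.75 1.2 0.75 3.1 0;-4.25 1.4 0.75 3.6 0"

```text
time_s: 7.6
eef_pos: [521.8, 198.6, 118.8]
ee_rot: [0.0, 0.665, 0.747, 0.0]
force: [-0.4, 0.8, -1.2]
grip_width: 0.193
```

```bash
python3 - <<'E'
from h import *
rep(); look('t4')
rows([(-2.5+.6*k if k<5 else 0,126-5*k,max(0,1-.3*k),101.5) for k in range(1,11)])
E
```

```text
t 7.6 TCP [521.8 198.6 118.8] yaw-mach 1.18 F [-0.4  0.8 -1.2] origin m [ -8.1 298.5] nose m [ -4.6 128.6] under z 100.7
orange nose y [131.7 133.7] x near nose [-25.1  14.5] z 108.9
white 622 [-2.6 80.2] [ 61.7 102. ] 2.3
-0.70 0.36 -0.08 0.42 0;-1.20 0.50 -0.08 0.72 0;-1.70 0.63 -0.08 1.02 0;-2.21 0.71 -0.08 1.12 0;-2.71 0.71 -0.08 1.12 0;-3.21 0.70 -0.08 1.12 0;-3.71 0.69 -0.08 1.12 0;-4.21 0.68 -0.08 1.12 0;-4.70 0.67 -0.08 1.12 0;-5.20 0.67 -0.08 1.12 0
```

step_arm --plan "-0.6 0.25 -0.05 0.4 0;-1.1 0.4 -0.05 0.8 0;-1.6 0.5 -0.05 1.1 0;-2.1 0.6 -0.05 1.3 0;-2.6 0.6 -0.05 1.3 0;-3.1 0.6 -0.05 1.3 0;-3.6 0.6 -0.05 1.2 0;-4.1 0.6 -0.05 1.2 0;-4.6 0.6 -0.05 1.1 0;-5.1 0.6 -0.05 1.1 0"

```text
time_s: 8.65
eef_pos: [533.5, 148.7, 119.3]
ee_rot: [-0.0, 0.672, 0.741, -0.0]
force: [-0.2, 0.8, -0.7]
grip_width: 0.195
```

```bash
python3 - <<'E'
from h import *
rep(); look('t5')
rows([(0,78-5*k,0,101.3) for k in range(1,11)])
E
```

```text
t 8.65 TCP [533.5 148.7 119.3] yaw-mach 0.12 F [-0.2  0.8 -0.7] origin m [ -1.2 247.7] nose m [-0.8 77.7] under z 101.2
orange nose y [80.4 83.8] x near nose [-20.4  22.5] z 109.7
white 569 [-11.1  39.7] [82.5 80.5] 1.1
-0.41 0.11 -0.01 0.10 0;-0.91 0.11 -0.01 0.10 0;-1.41 0.11 -0.01 0.10 0;-1.91 0.11 -0.01 0.10 0;-2.41 0.11 -0.01 0.10 0;-2.91 0.11 -0.01 0.10 0;-3.41 0.10 -0.01 0.10 0;-3.91 0.10 -0.01 0.10 0;-4.41 0.10 -0.01 0.10 0;-4.91 0.10 -0.01 0.10 0
```

```bash
python3 - <<'E'
from h import *
im=np.load('t5.npz')['im']; save('t5.png',cv2.resize(im[110:195,190:370],None,fx=4.4,fy=4.4,interpolation=cv2.INTER_CUBIC))
E
```

```text
(no output)
```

View pics/t5.png

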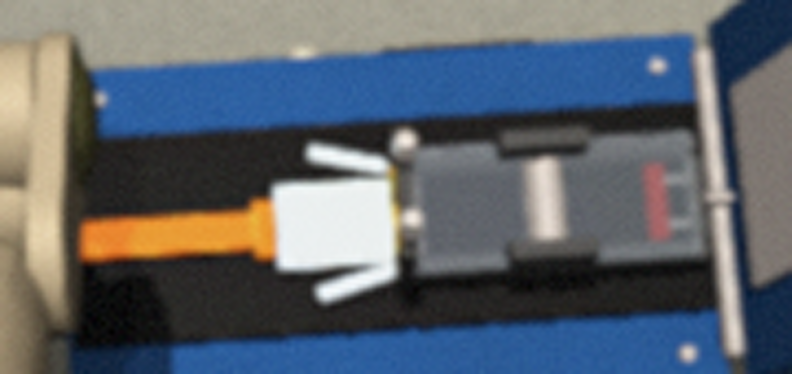

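The plate (centre about (335,225)) sits straight in the funnel with its front under the guard frame. The nose at (263,228) is behind it. Continuing.

step_arm --plan "-0.5 0.05 0 0 0;-1 0.1 0 0.1 0;-1.5 0.1 0 0.1 0;-2 0.1 0 0.1 0;-2.5 0.1 0 0.1 0;-3 0.1 0 0.1 0;-3.5 0.1 0 0.1 0;-4 0.1 0 0.1 0;-4.5 0.1 0 0.1 0;-5 0.1 0 0.1 0"

```text
time_s: 9.7
eef_pos: [539.4, 99.0, 119.3]
ee_rot: [-0.0, 0.672, 0.74, 0.0]
force: [-0.3, 1.1, -0.9]
grip_width: 0.2
```

```bash
python3 - <<'E'
from h import *
rep(); look('t6')
rows([(0,28-5*k,0,101.3) for k in (1,2,3,4)])
E
```

```text
t 9.7 TCP [539.4  99.  119.3] yaw-mach 0.02 F [-0.3  1.1 -0.9] origin m [-1.000e-01  1.977e+02] nose m [ 0.  27.7] under z 101.2
orange nose y [30.6 33.3] x near nose [-19.7  20. ] z 109.4
white 326 [ 1.7 26.4] [ 53.2 108.5] 89.4
-0.41 0.00 -0.01 -0.00 0;-0.91 0.00 -0.01 -0.00 0;-1.41 0.00 -0.01 -0.00 0;-1.91 0.00 -0.01 -0.00 0
```

step_arm --plan "-0.5 0 0 0 0;-1 0 0 0 0;-1.4 0 0 0 0;-1.7 0 0 0 0;-2 0 0 0 0;-2.3 0 0 0 0;-2.6 0 0 0 0;-2.9 0 0 0 0;-3.2 0 0 0 0;-3.5 0 0 0 0"

```text
time_s: 10.75
eef_pos: [542.7, 65.1, 119.4]
ee_rot: [-0.0, 0.672, 0.74, 0.0]
force: [-0.5, 5.9, 0.8]
grip_width: 0.194
```

step_arm --plan "-0.3 0 0 0 0;-0.6 0 0 0 0;-0.9 0 0 0 0;-1.2 0 0 0 0;-1.5 0 0 0 0;-1.8 0 0 0 0;-2.1 0 0 0 0;-2.4 0 0 0 0"

```text
time_s: 11.55
eef_pos: [545.0, 41.1, 119.4]
ee_rot: [-0.0, 0.672, 0.74, 0.0]
force: [-0.2, 3.5, 0.2]
grip_width: 0.195
```

```bash
python3 - <<'E'
from h import *
rep(); im=look('t7'); save('t7.png',cv2.resize(im[110:195,190:370],None,fx=4.4,fy=4.4,interpolation=cv2.INTER_CUBIC))
E
```

```text
t 11.55 TCP [545.   41.1 119.4] yaw-mach 0.03 F [-0.2  3.5  0.2] origin m [-1.000e-01  1.396e+02] nose m [  0.  -30.4] under z 101.3
orange nose y [30.  32.2] x near nose [-12.3  17. ] z 109.4
```

View pics/t7.png

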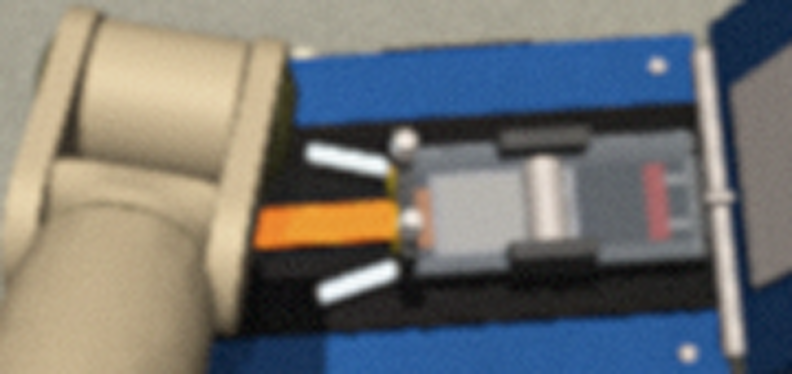

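The plate's front has passed the bar at about pixel (578,200). The stop's face is at about (645,200), roughly 45 mm on. Advancing 30 mm, then small steps.

step_arm --plan "-0.3 0 0 0 0;-0.6 0 0 0 0;-0.9 0 0 0 0;-1.2 0 0 0 0;-1.5 0 0 0 0;-1.8 0 0 0 0;-2.1 0 0 0 0;-2.4 0 0 0 0;-2.7 0 0 0 0;-3 0 0 0 0"

```text
time_s: 12.6
eef_pos: [547.9, 11.2, 119.3]
ee_rot: [-0.0, 0.672, 0.74, 0.0]
force: [-0.2, 4.2, 0.9]
grip_width: 0.193
```

```bash
cat >> h.py <<'E'
def strip(tag):
    "warp bed plane z=110 to machine frame, 0.5 mm/px; profile of colours along y at x in band"
    im,d=cams.capture('top'); f,cx,cy,R,t=K('top')
    src=np.float32([px('top',[*m2w(x,y),110]) for x,y in ((-40,-40),(40,-40),(40,-220),(-40,-220))])
    dst=np.float32([[0,160],[0,0],[360,0],[360,160]])
    W=cv2.warpPerspective(im,cv2.getPerspectiveTransform(src,dst),(360,160),flags=cv2.INTER_CUBIC)
    g=W[40:120].astype(float).mean(0); red=g[:,0]-g[:,1]; w=g.mean(1)
    def cross(a,i0,i1,up):
        s=a[i0:i1]; h=(s.min()+s.max())/2; k=np.where(s>h)[0]; return -40-(i0+(k[0] if up else k[-1]))/2
    yb=lambda y:int((-40-y)*2)
    print('red front y',cross(red,yb(-140),yb(-200),True),'red back',cross(red,yb(-140),yb(-205),False),'contrast',red.max().round(),'bright -120..-200',[int(w[yb(y)]) for y in range(-125,-200,-3)])
    return W
E
python3 - <<'E'
from h import *
rep(); W=strip('a'); save('s1.png',cv2.resize(W,None,fx=2,fy=2))
E
```

```text
t 12.6 TCP [547.9  11.2 119.3] yaw-mach 0.03 F [-0.2  4.2  0.9] origin m [-1.000e-01  1.095e+02] nose m [  0.  -60.5] under z 101.2
red front y -178.5 red back -192.5 contrast 65.0 bright -120..-200 [168, 174, 175, 176, 176, 175, 175, 176, 176, 175, 169, 149, 119, 101, 98, 99, 99, 104, 113, 121, 125, 126, 124, 120, 117]
```

step_arm --plan "-0.3 0 0 0 0;-0.6 0 0 0 0;-0.8 0 0 0 0;-1.0 0 0 0 0;-1.2 0 0 0 0"

```text
time_s: 13.15
eef_pos: [549.1, -1.0, 119.3]
ee_rot: [-0.0, 0.672, 0.74, 0.0]
force: [-1.2, 5.7, 1.1]
grip_width: 0.192
```

step_arm --plan "-0.1 0 0 0 0;-0.2 0 0 0 0"

```text
time_s: 13.35
eef_pos: [549.3, -3.0, 119.3]
ee_rot: [-0.0, 0.672, 0.74, 0.0]
force: [-0.3, 4.9, 1.1]
grip_width: 0.196
```

step_arm --plan "-0.1 0 0 0 0;-0.2 0 0 0 0"

```text
time_s: 13.55
eef_pos: [549.5, -5.1, 119.3]
ee_rot: [-0.0, 0.672, 0.74, -0.0]
force: [-1.1, 5.1, -0.2]
grip_width: 0.194
```

```bash
python3 - <<'E'
from h import *
rep(); strip('a')
E
```

```text
t 13.55 TCP [549.5  -5.1 119.3] yaw-mach 0.02 F [-1.1  5.1 -0.2] origin m [-0.  93.1] nose m [  0.  -76.9] under z 101.2
red front y -179.0 red back -192.5 contrast 66.0 bright -120..-200 [168, 175, 176, 175, 175, 174, 175, 176, 176, 177, 176, 175, 176, 176, 176, 174, 160, 136, 120, 120, 124, 126, 123, 121, 117]
```

step_arm --plan "-0.05 0 0 0 0;-0.1 0 0 0 0"

```text
time_s: 13.8
eef_pos: [549.6, -6.1, 119.3]
ee_rot: [-0.0, 0.672, 0.74, 0.0]
force: [-0.2, 5.2, 0.5]
grip_width: 0.195
```

step_arm --plan "-0.05 0 0 0 0;-0.1 0 0 0 0"

```text
time_s: 14.0
eef_pos: [549.7, -7.0, 119.3]
ee_rot: [-0.0, 0.672, 0.74, 0.0]
force: [-0.1, 5.8, 1.1]
grip_width: 0.195
```

step_arm --plan "-0.05 0 0 0 0;-0.1 0 0 0 0"

```text
time_s: 14.2
eef_pos: [549.8, -8.1, 119.3]
ee_rot: [-0.0, 0.672, 0.74, -0.0]
force: [-0.5, 6.1, 0.0]
grip_width: 0.192
```

step_arm --plan "-0.05 0 0 0 0;-0.1 0 0 0 0"

```text
time_s: 14.4
eef_pos: [549.9, -9.0, 119.3]
ee_rot: [-0.0, 0.672, 0.74, 0.0]
force: [-0.2, 6.1, 0.3]
grip_width: 0.191
```

step_arm --plan "-0.05 0 0 0 0;-0.1 0 0 0 0"

```text
time_s: 14.6
eef_pos: [549.9, -9.8, 119.3]
ee_rot: [-0.0, 0.672, 0.74, 0.0]
force: [-0.5, 6.2, -0.4]
grip_width: 0.198
```

```bash
python3 - <<'E'
from h import *
rep(); strip('a'); rep()
E
```

```text
t 14.6 TCP [549.9  -9.8 119.3] yaw-mach 0.03 F [-0.5  6.2 -0.4] origin m [-0.  88.4] nose m [  0.  -81.6] under z 101.2
red front y -181.5 red back -193.0 contrast 66.0 bright -120..-200 [168, 175, 176, 175, 175, 176, 176, 176, 176, 176, 175, 176, 176, 176, 176, 176, 175, 172, 158, 139, 126, 124, 124, 122, 118]
t 14.65 TCP [549.9  -9.9 119.3] yaw-mach 0.02 F [-1.4  6.  -0.2] origin m [-0.  88.3] nose m [  0.  -81.7] under z 101.2
```

step_arm --plan "-0.05 0 0 0 0;-0.1 0 0 0 0"

```text
time_s: 14.85
eef_pos: [550.0, -10.6, 119.3]
ee_rot: [-0.0, 0.672, 0.74, 0.0]
force: [-0.8, 7.7, 1.3]
grip_width: 0.194
```

step_arm --plan "-0.05 0 0 0 0;-0.1 0 0 0 0"

```text
time_s: 15.05
eef_pos: [550.1, -11.4, 119.3]
ee_rot: [-0.0, 0.672, 0.74, 0.0]
force: [-1.3, 9.5, 0.8]
grip_width: 0.193
```

```bash
python3 - <<'E'
from h import *
rep(); W=strip('a'); save('s2.png',cv2.resize(W,None,fx=2,fy=2))
E
```

```text
t 15.05 TCP [550.1 -11.4 119.3] yaw-mach 0.03 F [-1.3  9.5  0.8] origin m [-0.  86.8] nose m [  0.1 -83.2] under z 101.2
red front y -183.0 red back -195.0 contrast 66.0 bright -120..-200 [167, 174, 176, 175, 175, 175, 175, 176, 176, 176, 176, 176, 176, 175, 176, 176, 176, 174, 166, 147, 129, 125, 124, 123, 119]
```

View pics/s2.png

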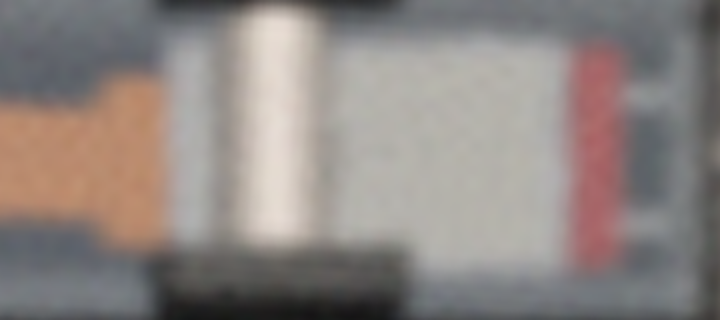

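Contact: the red stop at (595,155) lies against the plate front, and the force has risen from about 6 to 9.5 N, so roughly 2 mm compressed. About 3 mm more.

step_arm --plan "-0.05 0 0 0 0;-0.1 0 0 0 0;-0.15 0 0 0 0;-0.2 0 0 0 0;-0.2 0 0 0 0"

```text
time_s: 15.6
eef_pos: [550.2, -12.9, 119.4]
ee_rot: [-0.001, 0.672, 0.74, 0.001]
force: [-1.0, 10.4, 2.3]
grip_width: 0.194
```

```bash
python3 - <<'E'
from h import *
rep(); W=strip('a'); rep()
E
```

```text
t 15.6 TCP [550.2 -12.9 119.4] yaw-mach 0.04 F [-1.  10.4  2.3] origin m [-0.1 85.3] nose m [  0.  -84.7] under z 101.3
red front y -184.5 red back -196.5 contrast 66.0 bright -120..-200 [168, 175, 176, 175, 175, 175, 175, 176, 176, 176, 176, 176, 175, 176, 175, 176, 177, 176, 171, 158, 139, 126, 124, 123, 121]
t 15.65 TCP [550.2 -12.9 119.4] yaw-mach 0.03 F [-0.9 10.7  1.7] origin m [-0.1 85.3] nose m [  0.  -84.7] under z 101.3
```

step_arm --plan "-0.05 0 0 0 0;-0.1 0 0 0 0;-0.15 0 0 0 0;-0.2 0 0 0 0;-0.2 0 0 0 0"

```text
time_s: 16.15
eef_pos: [550.3, -14.4, 119.4]
ee_rot: [-0.001, 0.672, 0.74, 0.001]
force: [-2.0, 14.1, 3.4]
grip_width: 0.19
```

```bash
python3 - <<'E'
from h import *
rep(); W=strip('a'); rep()
E
```

```text
t 16.15 TCP [550.3 -14.4 119.4] yaw-mach 0.04 F [-2.  14.1  3.4] origin m [-0.1 83.8] nose m [  0.1 -86.2] under z 101.3
red front y -186.0 red back -198.0 contrast 66.0 bright -120..-200 [168, 175, 175, 175, 174, 175, 176, 176, 176, 176, 176, 176, 176, 177, 176, 176, 176, 176, 174, 166, 147, 130, 124, 125, 123]
t 16.2 TCP [550.3 -14.4 119.4] yaw-mach 0.04 F [-1.5 13.5  2.8] origin m [-0.1 83.8] nose m [  0.1 -86.2] under z 101.3
```

About 5 mm by all three measures: force +8 N, red bar +5.3 mm, TCP +4.6 mm. Holding for 0.8 s.

step_arm --plan "0 0 0 0 0;0 0 0 0 0;0 0 0 0 0;0 0 0 0 0;0 0 0 0 0;0 0 0 0 0;0 0 0 0 0;0 0 0 0 0"

```text
time_s: 17.0
eef_pos: [550.3, -14.4, 119.4]
ee_rot: [-0.001, 0.672, 0.74, 0.001]
force: [-1.5, 13.5, 2.4]
grip_width: 0.195
```

```bash
python3 - <<'E'
from h import *
rep(); W=strip('a'); rep(); rows([(0,-80,0,101.3),(0,100,0,101.3),(0,172,0,101.3)])
E
```

```text
t 17.0 TCP [550.3 -14.4 119.4] yaw-mach 0.04 F [-1.5 13.5  2.4] origin m [-0.1 83.8] nose m [  0.1 -86.2] under z 101.3
red front y -186.0 red back -198.0 contrast 66.0 bright -120..-200 [168, 175, 176, 175, 175, 175, 175, 176, 176, 176, 176, 176, 176, 176, 176, 176, 176, 176, 174, 166, 148, 130, 124, 124, 123]
t 17.05 TCP [550.3 -14.4 119.4] yaw-mach 0.04 F [-1.3 12.9  2.1] origin m [-0.1 83.8] nose m [  0.1 -86.2] under z 101.3
0.62 0.01 0.00 0.04 0;18.62 0.02 0.05 0.04 0;25.82 0.02 0.07 0.04 0
```

step_arm --plan "0.2 0 0 0 0;0.5 0 0 0 0;1 0 0 0 0;2 0 0 0 0;4 0 0 0 0;6.5 0 0 0 0;9 0 0 0 0;12 0 0 0 0;15 0 0 0 0;18 0 0 0 0"

```text
time_s: 18.05
eef_pos: [532.9, 164.7, 119.4]
ee_rot: [0.0, 0.672, 0.74, -0.0]
force: [-0.5, -0.1, -0.4]
grip_width: 0.195
```

```bash
python3 - <<'E'
from h import *
rep(); W=strip('a'); save('s3.png',cv2.resize(W,None,fx=2,fy=2))
# mat pose from the first wrist and top pictures
for n,fn in (('top','top2'),):
    a=np.load(fn+'.npz'); P=cloud(n,a['d'])
a=np.load('top.npz');P=cloud('top',a['d']);im=a['im'];dark=(im.max(-1)<70)&(P[...,0]>330)&(P[...,0]<690)&(P[...,1]>200)&(P[...,1]<380)&(abs(P[...,2])<15)
dark=cv2.morphologyEx(dark.astype(np.uint8),cv2.MORPH_OPEN,np.ones((3,3)))
print('mat',cv2.minAreaRect(P[dark>0][:,:2].astype(np.float32)))
goto([462,288,190],98.5)
E
```

```text
t 18.05 TCP [532.9 164.7 119.4] yaw-mach 0.03 F [-0.5 -0.1 -0.4] origin m [-2.000e-01  2.637e+02] nose m [-0.2 93.7] under z 101.3
red front y -183.5 red back -195.5 contrast 66.0 bright -120..-200 [169, 175, 176, 177, 176, 176, 176, 176, 176, 177, 177, 176, 177, 176, 177, 177, 176, 175, 166, 149, 131, 125, 125, 124, 120]
mat ((514.0948486328125, 293.8646240234375), (275.8973693847656, 105.30633544921875), 9.831555366516113)
t 18.1 TCP [532.1 168.4 119.4] yang 5.67 F [-2.9  3.2 -0.9] g 0.196 q6 -0.0
  shift cm [12.61 -5.79 -7.05] twist -92.83
```

View pics/s3.png

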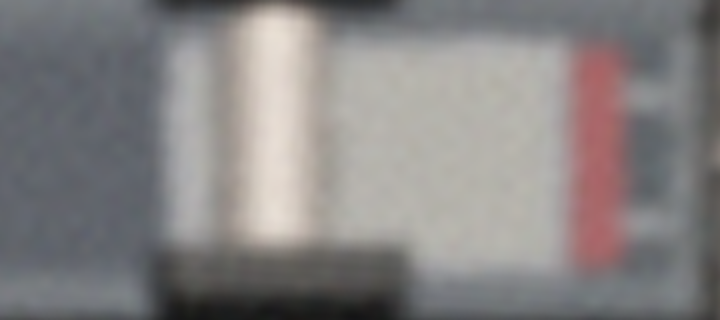

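The plate rests on the red stop (595,155), still slightly compressed, and the stick is out of the guard. Returning it to the mat.

step_arm --plan "0 0 -2 0 0;1 0 -5 0 0;3 -1 -7 -8 0;5 -2 -7 -16 0;7 -3 -7 -24 0;9 -4 -7 -32 0;11 -5 -7 -40 0;12.5 -5.7 -7 -48 0;12.5 -5.7 -7 -56 0;12.5 -5.7 -7 -64 0"

```text
time_s: 19.1
eef_pos: [464.0, 282.7, 189.3]
ee_rot: [0.0, 0.174, 0.985, -0.0]
force: [0.1, 0.2, -0.1]
grip_width: 0.196
```

step_arm --plan "0 0 0 -8 0;0 0 0 -16 0;0 0 0 -24 0;0 0 0 -28.8 0;0 0 0 -28.8 0;0 0 0 -28.8 0;0 0 0 -28.8 0"

```text
time_s: 19.8
eef_pos: [464.4, 282.1, 189.3]
ee_rot: [0.0, -0.072, 0.997, -0.0]
force: [-0.9, -0.2, -0.9]
grip_width: 0.19
```

```bash
python3 - <<'E'
from h import *
goto([462,288,22.5],98.5)
n='wrist';im,d=cams.capture(n);P=cloud(n,d)
o=(im[...,0].astype(int)>im[...,2].astype(int)+80)&(abs(P[...,1]-290)<60)&(P[...,2]>140)
s=P[o];print(len(s),np.percentile(s[:,2],[2,50,98]))
for r0,r1 in ((425,436),(436,470),(495,550),(550,600),(600,650)):
    k=s[(s[:,0]>r0)&(s[:,0]<r1)]
    if len(k)>5: print(r0,len(k),np.median(k,0).round(1))
E
```

```text
t 19.8 TCP [464.4 282.1 189.3] yang 98.23 F [-0.9 -0.2 -0.9] g 0.19 q6 -1.38
  shift cm [ 0.15  0.62 16.68] twist -0.27
6656 [177.68426665 219.36593881 221.21658796]
425 941 [430.2 277.4 179.2]
436 3752 [445.3 280.1 219.9]
495 783 [534.1 292.7 179.2]
```

step_arm --plan "0.15 0.6 4 -0.3 0;0.15 0.6 8 -0.3 0;0.15 0.6 12 -0.3 0;0.15 0.6 14.5 -0.3 0;0.15 0.6 15.8 -0.3 0;0.15 0.6 16.4 -0.3 0;0.15 0.6 16.7 -0.3 0;0.15 0.6 16.7 -0.3 0;0.15 0.6 16.7 -0.3 0"

```text
time_s: 20.75
eef_pos: [462.7, 288.0, 23.3]
ee_rot: [0.001, -0.075, 0.997, 0.0]
force: [0.4, 0.2, -0.9]
grip_width: 0.195
```

step_arm --plan "0 0 0 0 30;0 0 0 0 60;0 0 0 0 100;0 0 0 0 100;0 0 0 0 100;0 0 0 0 100;0 0 0 0 100" --grip_force 20

```text
time_s: 21.45
eef_pos: [462.1, 287.8, 22.3]
ee_rot: [0.0, -0.075, 0.997, -0.0]
force: [-0.5, 0.3, -0.6]
grip_width: 0.998
```

step_arm --plan "0 0 -2 0 100;0 0 -5 0 100;0 0 -9 0 100;0 0 -13 0 100;0 0 -17 0 100;0 0 -21 0 100;0 0 -21 0 100;0 0 -21 0 100;0 0 -21 0 100;0 0 -21 0 100"

```text
time_s: 22.45
eef_pos: [461.7, 287.6, 231.0]
ee_rot: [-0.001, -0.075, 0.997, -0.0]
force: [0.5, 0.5, -1.0]
grip_width: 1.0
```

```bash
python3 - <<'E'
from h import *
rep(); im,d=cams.capture('wrist'); save('w9.png',im); P=cloud('wrist',d)
for r in spotter.regions_of('wrist','push_stick')[:3]:
    q=P[r['pixels']];q=q[~np.isnan(q[:,0])]; s=q[(q[:,2]>5)&(q[:,2]<62)]
    print(r['conf'],np.percentile(q[:,2],[5,50,98]).round(1),cv2.minAreaRect(s[:,:2].astype(np.float32)) if len(s)>20 else '')
strip('z')
E
```

```text
t 22.45 TCP [461.7 287.6 231. ] yaw-mach 93.12 F [ 0.5  0.5 -1. ] origin m [-61.7 390.4] nose m [108.  399.6] under z 212.9
0.95 [ 2.4  6.2 35.2] ((428.1837158203125, 486.45635986328125), (28.11170768737793, 144.71095275878906), 88.54329681396484)
0.84 [11.1 12.6 54.2] ((525.905029296875, 298.6485900878906), (207.84912109375, 39.33449172973633), 8.342049598693848)
red front y -183.5 red back -195.5 contrast 68.0 bright -120..-200 [176, 183, 185, 184, 184, 184, 184, 185, 185, 185, 185, 185, 185, 185, 184, 185, 184, 183, 174, 156, 138, 131, 132, 130, 126]
```

View pics/w9.png

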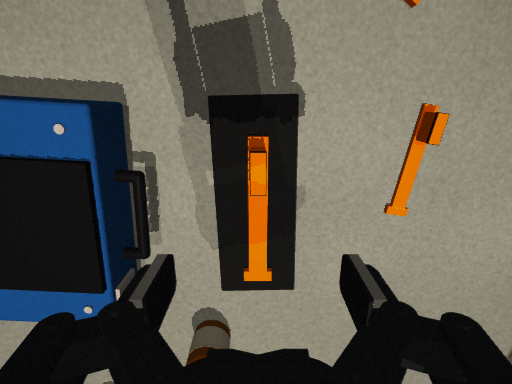

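The stick (fin (258,173), nose (258,275)) lies flat on its mat, blade top at 12.6 mm as at the start. The plate is unchanged against the stop, and nothing else has moved.

```bash
python3 -c "
from h import *
print(workorder.finish_job())"
```

```text
the job is handed in; nothing more can be done
None
```

The plate is fed in and resting against the stop, and the push stick is flat back on its mat. I handed the job in at about 22.5 s of the 72 s allowed; it reports no verdict.

- **Stick:** I used the middle-sized stick, the one on the mat, about 208 mm long. It was gripped by its fin and stayed level in the grip throughout.
- **Push:** I steered the plate straight into the funnel and pushed it under the hold-down bar, with about 4–6 N of drag.
- **End stop:** The stop was pressed back about 5 mm and held for about 0.8 s. The three readings were a force rise of about 8 N (5.2 mm), red bar movement of 5.3 mm in the image, and 4.6 mm of tool travel. The highest wrist reading was about 14 N.
- **Final checks:** The stick lies flat, with its blade top at 12.6 mm and its origin over the mat, close to where it started. The plate still touches the stop, with about 3 mm of compression left and held by the bar's drag. The gripper was open and clear. In the last wrist picture the jar and the small stick looked unmoved. The screwdriver, rack and large stick were not in it, and the arm did not go near the screwdriver or rack.

No check failed. The three compression readings disagree by less than 1 mm.

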